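# Hang the camera head on the balancer arm

### The job

Take the grey camera head out of its tray by its orange tab and hang it by its steel bail in the hook of the spring-balanced arm. Keep hold of it and let the arm sink slowly with it until the spring carries the whole weight, and only then let go, so that the arm neither drops nor springs back, and the head is left hanging still and upright. Handle the arm gently and leave everything else on the bench alone.

Things in the scene. Friction and masses are not known exactly. Their poses are not given: they have to be found in the camera images.
- head: Grey camera head, the load: box 54 (own x) x 50 (own y) x 50 mm tall, round lens on its -y side, with a steel bail above it and an orange grip tab on top; 158 mm tall in all. Mass 0.27 to 0.64 kg, different each time and not shown; centre of mass under the middle. Origin: centre of the underside; z up. Starts upright in one of the two trays, turned up to 0.5 rad.
- bail (a point): Middle of the head's bail, on the bar's axis, 108 mm above the head's underside. The bail is an inverted U of 8 mm round bar in the head's own xz plane, 45 mm wide inside; its top bar runs along the head's own x, bowed up 8 mm at the middle so that it centres on the hook. Free height between box and bar: 54 mm at the middle.
- tab (a point): Middle of the place to grip on the orange tab: 138 mm above the head's underside, 30 mm above the bail point. The tab is 24 (head's own x) x 18 (own y) mm, from 112 to 158 mm above the underside; take it from above, fingers closing along the head's own x.
- collar: Black collar on the upright post; carries the arm, does not move. Origin on the post's axis at the arm's pivot height (185 to 205 mm over the table). Own x points level along the arm, from the post to the hook; z up. As a solid it includes the arm. The post is 25 mm thick, 382 mm tall.
- boom_pivot (a point): The arm's pivot, 40 mm ahead of the collar's origin along its x: a level axle along the collar's own y. The saddle moves on an arc of 260 mm radius about it; follow the arc and give way along the arm, for a push or pull along it lets the spring carry a wrong load. The arm has a red spring on its back.
- saddle (a point): Point in the arm's hook where the bail point lies when seated. The hook is a 10 mm round bar bent to an upward-open V in the arm's upright plane. Arm raised: the outer lip ends 27 mm beyond this point and rises 21 mm above it, the inner lip 10 mm; the V's underside is 18 mm below. The bail bar must lie across the arm (head's own y along it, either way), pass over the lip from the tip end and be lowered into the V.
- boom (a joint): Arm angle, rad: 0 = raised on its upper stop (0.22 above level; starts so, empty), grows as the hook sinks; lower stop 0.52. A lightly damped spring: sinks from about 2.1 N on the saddle, then 26 mm per newton (10 to 125 mm as the hidden weight asks), so balance shows only as force in the hand. Delicate: over 0.2 rad/s (52 mm/s at the hook) harms it, as letting go 8 mm off balance may; lower at 20 mm/s.
- tray_a: Black tray 86 x 86 mm, rim 10 mm high, floor 4 mm above the table, fixed. Origin: centre of underside. Holds either the head or the blue motor.
- tray_b: The other tray, same as the first.
- motor: blue round motor on a steel base, 48 mm across, 66 mm tall with its shaft, standing in the other tray; bystander. Origin: centre of its underside.
- lens: black stepped lens barrel, 42 mm across, 50 mm tall; bystander. Origin: centre of its underside.
- weight: brass weight, 36 mm across, 46 mm tall; bystander. Origin: centre of its underside.
- jar: amber jar with white lid, 48 mm across, 65 mm tall; bystander. Origin: centre of its underside.
- driver: screwdriver with green handle, 160 mm long, lying; bystander. Origin: centre of its underside.
- mount: black post mount, 40 mm square foot, 74 mm tall; bystander. Origin: centre of its underside.
There are look-alikes about, which are no part of the job. What is shaped like the head but blue is not meant.

How it is judged:
By the outcome, as a careful person would: the job done as asked, in the order asked, and still so for the second after the job is handed in, with the robot touching nothing.
It also fails if it takes over 72 s, if anything falls off the work surface, if the arm or the gripper's body presses on something with over 40 N, if the wrist force passes 120 N, or if a joint passes its speed limit or range.

### The arm

A 6-joint arm with a two-finger parallel gripper is mounted at the origin on the work surface. World frame = base frame: x ahead of the robot, y to its left, z up, the work surface at z = 0. Lengths are in m, angles in rad, forces in N, time in s.
With the tool pointing down it reaches from about 0.35 to 0.975 m from the base axis. Payload 4.9 kg.
Tool frame: the origin (TCP) lies midway between the tips of the shut fingers; the grasp point (between the pads) lies 19 mm behind it; z points along the fingers, y is the direction in which the jaws open and shut (so a half turn about z gives the same grasp; the last joint's range is limited). The gripper opens to 85 mm and grips with 20 to 120 N. Pads are 22 mm wide; open, the fingers measure 114 mm over their backs; the gripper's body (76 mm by 85 mm) begins 54 mm behind the grasp point. The pads swing forward as they close: fully open they stand 13 mm farther back than shut.
Start: joints at [1.15, 0.053, 1.613, -0, 1.476, -0.119], TCP at [0.186, 0.597, 0.231] pointing down, gripper open.
Joint ranges: [-3.01, 3.01], [-1.01, 2.22], [0.06, 2.58], [-1.02, 4.17], [0.09, 2.62], [-3.14, 3.14]. Speed limits (rad/s): [2.57, 2.57, 3.14, 3.14, 3.14, 3.14].

### API

Orientations are given as a rotation vector (axis times angle).
In Python, from station import ctrl gives the robot as it stands.
- The arm moves only by the tool jog_arm, never from a script. Its argument "steps" is a list of rows, each an object of numbers: "dx", "dy", "dz": the shift along the world's x, y, z in units of 60 mm (1.0 is 60 mm); "twist": the turn about the world's z in units of 10 degrees (1.0 is 10 degrees). A call has 1 to 5 rows; each row is the pose to reach, as a shift and turn from the pose measured when the call began; what a row does not reach only later rows make up. A row lasts 1/8 s, in which the tool goes at most 62.5 mm and 10.7 degrees, less where a joint would pass 70% of its speed; a pose out of reach is approached as far as the arm can. A call with a gripper value outside its range is refused whole. "gripper" is the closure in counts, from 0 (fully open) to 255 (shut), set as the call begins (left out, the last holds). The fingers move at their own pace and stop on an object; "newtons" is the grip in N (left out, the last holds). Time passes only in rows, so rows that repeat a pose let the fingers close. It gives the time, the measured TCP pose, the force and the opening at its end, in the units of the state.
- ctrl.get_obs(): the state, without advancing time (a new reading comes with each control period).
- ctrl.get_image(name): name is "side" or "top" or "wrist"; returns a dict with "frame" (480x640x3 uint8, red, green, blue), "range_z" (480x640 float32, m along the optical axis (not along the pixel's ray), 0 where there is no reading), "fx", "fy", "cx", "cy" (pixels), "extrinsics" (4x4, takes a point from camera to world coordinates). Camera axes: x right, y down, z forward; pixel columns grow to the right and rows downward; lengths in m; the calibration is good to about 2 mm. A picture is of the moment at which its call begins.
- ctrl.finish_job(): hands the job in, once; it reports no verdict.
The state is a dict: "t": time; "q": joint angles; "dq": joint speeds; "effort": joint torques, N m; "tool_pos": TCP position; "tool_rot": TCP orientation; "contact_force": force on the tool from outside, world axes, zero at the start; "wrist_torque": the same for the moment, N m; "opening": finger opening in m.
Only numpy, scipy, OpenCV 4.12 (cv2) and the standard library are available. Lean on these libraries where they do the work, as an engineer would, in place of code of your own. Each camera call takes 0.05 s, during which the arm holds its last target.

## Working session

There is one attempt and no reset: what is moved stays moved. The work goes in short steps, Python scripts to look and compute and a tool call to move; the robot and the scene stay as the last step left them, time stands still between calls to the robot, and variables do not carry over. Pictures are saved under pics/ and viewed, and the job is handed in when it is done.

Besides the shell and the picture viewer there is one more tool, called by a JSON object that holds its "op" and its "data", one argument or row to a line. jog_arm: Moves the arm, as the interface text tells. Its arguments: {"type":"object","properties":{"steps":{"type":"array"},"gripper":{"type":"number"},"newtons":{"type":"number"}},"required":["steps"]}

```bash
mkdir -p pics; ls
python3 - <<'E'
from station import ctrl
import cv2,numpy as np
o=ctrl.get_obs()
for k,v in o.items(): print(k,np.round(v,4))
for n in ["side","top","wrist"]:
    d=ctrl.get_image(n)
    cv2.imwrite(f"pics/{n}0.png",d["frame"][:,:,::-1])
    np.savez(f"{n}0.npz",**d)
    print(n,d["fx"],d["fy"],d["cx"],d["cy"],np.round(d["extrinsics"],3).tolist(),(d["range_z"]>0).mean())
E
```

```text
pics
t 0.0
q [ 1.15    0.0534  1.6143  0.      1.476  -0.119 ]
dq [ 0.0003 -0.0018 -0.0005 -0.0012 -0.0012 -0.0001]
effort [ 3.00000e-04 -3.93667e+01 -3.70181e+01 -0.00000e+00  6.80000e-03
 -0.00000e+00]
tool_pos [0.1855 0.5962 0.23  ]
tool_rot [-4.7220e-01 -3.1053e+00  3.1000e-03]
contact_force [ 0.4677 -0.9568 -0.4176]
wrist_torque [ 0.0227 -0.058  -0.014 ]
opening 0.0857
side 450.16528701402365 450.16528701402365 318.5160230803541 241.81190806986538 [[-0.977, -0.136, 0.164, 0.443], [-0.213, 0.655, -0.725, 0.558], [-0.009, -0.743, -0.669, 0.717], [0.0, 0.0, 0.0, 1.0]] 0.996015625
top 587.3292347332356 587.3292347332356 329.9623018930051 237.258272173916 [[0.018, -0.998, 0.067, 0.502], [-1.0, -0.02, -0.02, -0.003], [0.021, -0.067, -0.998, 1.557], [0.0, 0.0, 0.0, 1.0]] 0.9961165364583333
wrist 378.76015581043634 378.76015581043634 320.27724140085974 248.07579048515805 [[0.298, 0.919, 0.258, 0.12], [0.955, -0.287, -0.081, 0.617], [-0.0, 0.27, -0.963, 0.373], [0.0, 0.0, 0.0, 1.0]] 0.995986328125
```

View pics/side0.png

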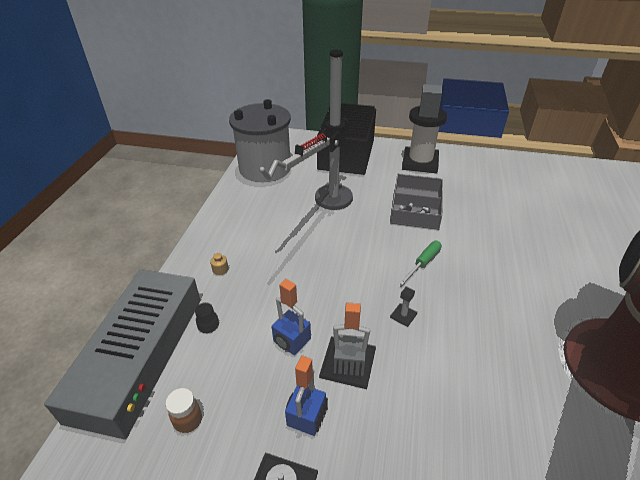

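View pics/top0.png

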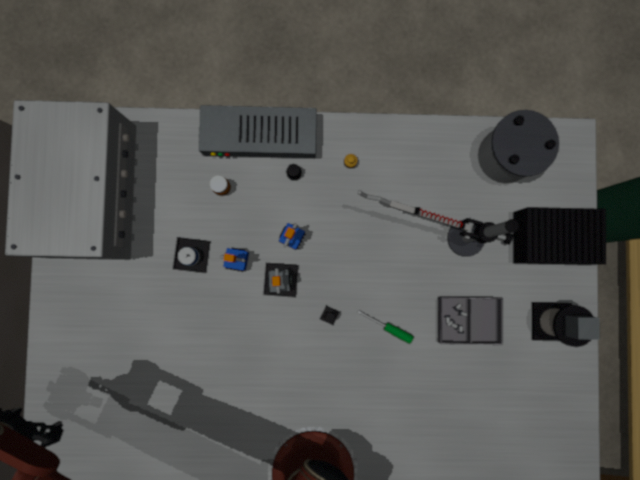

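View pics/wrist0.png

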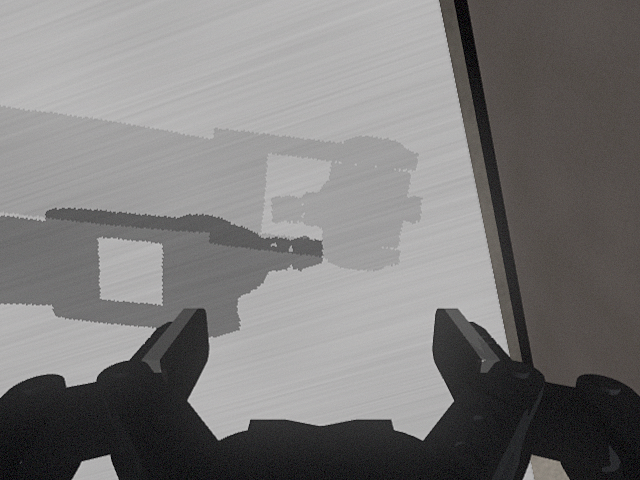

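The top view shows the grey head in its tray near (281,280), with blue look-alikes at (236,258) and (292,236). The hook tip is near (361,193) and the post near (470,230). Next I'll measure them.

```bash
cat > h.py <<'E'
import numpy as np,cv2
def load(n): 
    d=dict(np.load(n+".npz")); return d
def cloud(d):
    z=d["range_z"];v,u=np.mgrid[:480,:640]
    P=np.stack([(u-d["cx"])/d["fx"]*z,(v-d["cy"])/d["fy"]*z,z],-1)
    E=d["extrinsics"];return P@E[:3,:3].T+E[:3,3]
def proj(d,p):
    E=d["extrinsics"];c=(np.atleast_2d(p)-E[:3,3])@E[:3,:3]
    return np.stack([c[:,0]/c[:,2]*d["fx"]+d["cx"],c[:,1]/c[:,2]*d["fy"]+d["cy"]],-1)
def ray(d,u,v,z):
    E=d["extrinsics"];r=E[:3,:3]@np.array([(u-d["cx"])/d["fx"],(v-d["cy"])/d["fy"],1]);o=E[:3,3]
    return o+r*(z-o[2])/r[2]
E
python3 - <<'E'
from h import *
for n in ["top0","side0"]:
    d=load(n);W=cloud(d);hsv=cv2.cvtColor(d["frame"],cv2.COLOR_RGB2HSV)
    m=((hsv[...,0]<18)&(hsv[...,0]>4)&(hsv[...,1]>170)&(hsv[...,2]>120)).astype(np.uint8)
    k,l,s,c=cv2.connectedComponentsWithStats(m)
    for i in range(1,k):
        if s[i,4]>20:
            p=W[l==i]; top=p[p[:,2]>np.percentile(p[:,2],40)]
            print(n,"orange",c[i].round(1),s[i,4],np.median(p,0).round(4),np.percentile(p[:,2],[5,50,95]).round(3))
d=load("top0");W=cloud(d)
f=d["frame"]
cv2.imwrite("pics/tophead.png",cv2.resize(f[230:320,220:340,::-1],None,fx=6,fy=6,interpolation=cv2.INTER_CUBIC))
cv2.imwrite("pics/toparm.png",cv2.resize(f[170:270,350:490,::-1],None,fx=5,fy=5,interpolation=cv2.INTER_CUBIC))
d=load("side0");f=d["frame"]
cv2.imwrite("pics/sidearm.png",cv2.resize(f[40:220,240:380,::-1],None,fx=3.3,fy=3.3,interpolation=cv2.INTER_CUBIC))
cv2.imwrite("pics/sidehead.png",cv2.resize(f[260:400,250:400,::-1],None,fx=4,fy=4,interpolation=cv2.INTER_CUBIC))
E
```

```text
side0 orange [302.4 360.6] 30 [0.5517 0.2039 0.1578] [0.157 0.158 0.159]
```

View pics/tophead.png

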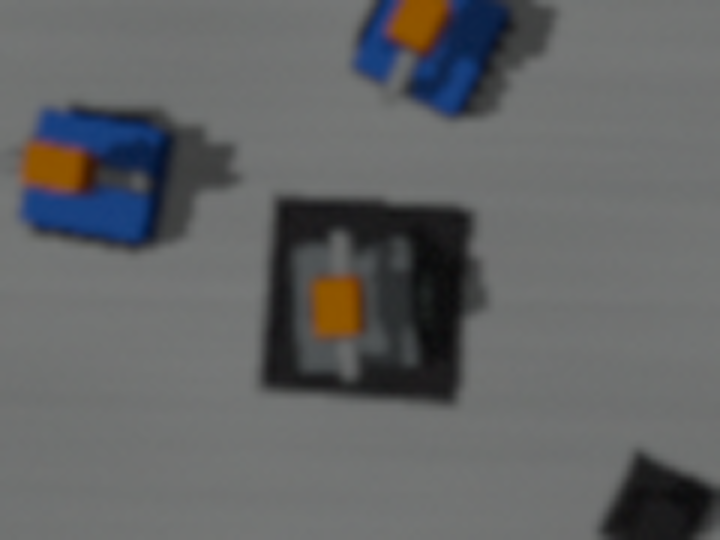

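View pics/toparm.png

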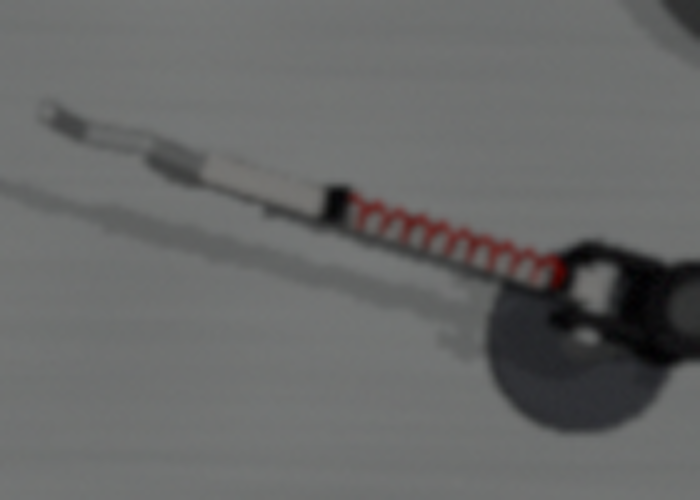

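View pics/sidearm.png

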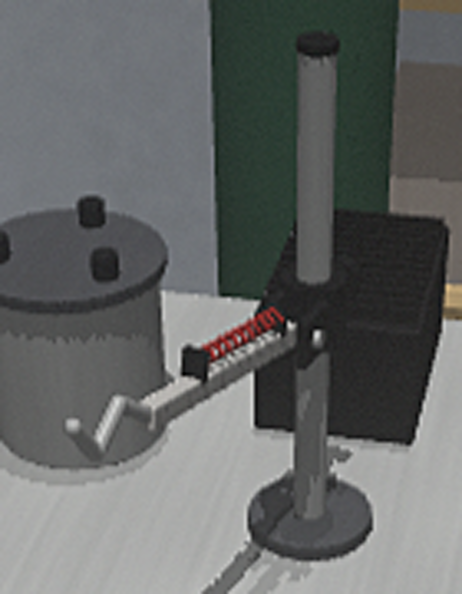

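View pics/sidehead.png

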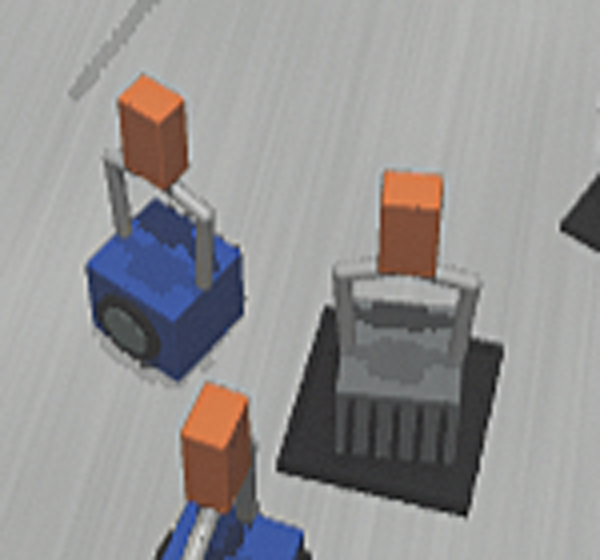

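Run:
```python
from h import *
d=load("top0");W=cloud(d);f=d["frame"].astype(int)
hsv=cv2.cvtColor(d["frame"],cv2.COLOR_RGB2HSV);print(hsv[280,276],hsv[281,276])
m=((hsv[...,0]<24)&(hsv[...,0]>4)&(hsv[...,1]>150)&(hsv[...,2]>80)).astype(np.uint8)
k,l,s,c=cv2.connectedComponentsWithStats(m)
for i in range(1,k):
    if s[i,4]>15:
        pts=np.argwhere(l==i)[:,::-1].astype(np.float32)
        r=cv2.minAreaRect(pts); g=ray(d,*r[0],0.158)
        b=cv2.boxPoints(r); bw=np.array([ray(d,*q,0.158) for q in b])
        e=np.diff(bw,axis=0)[:2,:2]
        print(c[i].round(1),s[i,4],g.round(4),"edges",np.linalg.norm(e,axis=1).round(4),np.degrees(np.arctan2(e[:,1],e[:,0])).round(1),np.median(W[l==i],0).round(4))
# arm region cloud
R=W[170:270,350:520].reshape(-1,3)
print("post top",end=' ')
P=W[200:260,440:540].reshape(-1,3);q=P[P[:,2]>0.36];print(len(q),q.mean(0).round(4),q.min(0).round(3),q.max(0).round(3))
a=R[(R[:,2]>0.15)&(R[:,2]<0.34)]
print(len(a))
for y in np.arange(-0.1,-.32,-.01):
    s=a[(a[:,1]<y)&(a[:,1]>y-.01)]
    if len(s):print(round(y-.005,3),len(s),np.median(s,0).round(4),s[:,2].max().round(3),s[:,2].min().round(3), s[:,0].min().round(3), s[:,0].max().round(3))
d=load("side0");W=cloud(d)
P=W[40:200,240:380].reshape(-1,3)
q=P[(P[:,2]>0.37)&(P[:,1]>-.6)];print("side posttop",len(q),q.mean(0).round(4))
q=P[(P[:,2]>0.30)&(P[:,2]<.37)&(P[:,1]>-.6)];print("post",len(q),q.mean(0).round(4),q.min(0).round(3),q.max(0).round(3))
for (u,v) in [(263,170),(265,172),(270,175),(271,177),(277,163),(280,161),(285,163),(300,157),(312,140),(337,142)]:
    print(u,v,W[v,u].round(4))
```

```text
[ 18 255 142] [ 18 255 142]
[350.4 160.5] 119 [ 0.7827 -0.0769  0.158 ] edges [0.0266 0.0268] [ -88.7 -179.1] [ 0.8071 -0.0825  0.0325]
[289.5 232.8] 69 [0.6056 0.0654 0.158 ] edges [0.0224 0.0171] [ -25.2 -115.5] [0.6048 0.0648 0.1574]
[228.6 257.3] 62 [0.5436 0.2088 0.158 ] edges [0.0144 0.0237] [  -9.5 -100.2] [0.5444 0.2083 0.157 ]
[275.6 280.5] 74 [0.4911 0.0964 0.158 ] edges [0.0166 0.0213] [ -88.9 -178.6] [0.4911 0.0954 0.1618]
post top 200 [ 0.5993 -0.3466  0.5149] [ 0.502 -0.408  0.361] [ 0.626 -0.003  1.557]
1605
-0.105 21 [ 0.6841 -0.1051  0.2588] 0.267 0.244 0.68 0.69
-0.115 21 [ 0.6819 -0.1147  0.2544] 0.26 0.248 0.677 0.687
-0.125 23 [ 0.6792 -0.1255  0.2601] 0.269 0.255 0.674 0.684
-0.135 20 [ 0.6767 -0.1357  0.2645] 0.273 0.258 0.672 0.684
-0.145 18 [ 0.6738 -0.1446  0.2597] 0.266 0.252 0.669 0.679
-0.155 21 [ 0.6716 -0.1551  0.2526] 0.259 0.236 0.665 0.678
-0.165 32 [ 0.6684 -0.1651  0.2443] 0.25 0.229 0.662 0.676
-0.175 31 [ 0.6663 -0.1747  0.242 ] 0.249 0.228 0.66 0.674
-0.185 29 [ 0.6625 -0.1857  0.2406] 0.244 0.228 0.657 0.671
-0.195 30 [ 0.6619 -0.1959  0.2362] 
[... 498 characters left out ...]
5
-0.285 34 [ 0.6379 -0.2853  0.2189] 0.235 0.204 0.632 0.648
-0.295 33 [ 0.6356 -0.2957  0.2183] 0.232 0.199 0.629 0.645
-0.305 32 [ 0.6336 -0.3057  0.2171] 0.232 0.201 0.627 0.642
-0.315 31 [ 0.6314 -0.3165  0.2126] 0.23 0.203 0.624 0.64
side posttop 216 [0.5411 0.0199 0.5243]
post 373 [ 0.6151 -0.3848  0.336 ] [ 0.604 -0.397  0.3  ] [ 0.629 -0.377  0.37 ]
263 170 [ 0.6894 -0.0873  0.2749]
265 172 [ 0.6877 -0.0917  0.2681]
270 175 [ 0.6849 -0.1088  0.2509]
271 177 [ 0.684  -0.1106  0.2455]
277 163 [ 0.6772 -0.132   0.2635]
280 161 [ 0.6765 -0.1484  0.258 ]
285 163 [ 0.6711 -0.1619  0.2459]
300 157 [ 0.6546 -0.2137  0.2304]
312 140 [ 0.6445 -0.2799  0.234 ]
337 142 [ 0.6022 -0.3483  0.1959]
```

```bash
python3 - <<'E'
from h import *
T=load("top0");S=load("side0");WT=cloud(T);WS=cloud(S)
R=WT[170:260,350:480].reshape(-1,3);a=R[(R[:,2]>0.19)&(R[:,2]<0.30)&(R[:,1]<-.07)&(R[:,1]>-.31)]
b=a[a[:,1]>-.3]
l=cv2.fitLine(b[:,:2].astype(np.float32),cv2.DIST_HUBER,0,.01,.01).ravel();u=l[:2]*np.sign(l[1]);print("top line az",np.degrees(np.arctan2(u[1],u[0])),l[2:])
Q=WS[40:200,240:330].reshape(-1,3);q=Q[(Q[:,2]>.19)&(Q[:,2]<.30)&(Q[:,1]<-.07)&(Q[:,1]>-.3)&(abs((Q[:,:2]-l[2:])@[-u[1],u[0]])<.03)]
l2=cv2.fitLine(q[:,:2].astype(np.float32),cv2.DIST_HUBER,0,.01,.01).ravel();u2=l2[:2]*np.sign(l2[1]);print("side line az",np.degrees(np.arctan2(u2[1],u2[0])),"lat off vs top",(q[:,:2]-l[2:])@[-u[1],u[0]]@np.ones(len(q))/len(q))
# post axis, side cyl + top
for W,n in((WT,'top'),(WS,'side')):
    P=W.reshape(-1,3);s=(P[:,2]>.28)&(P[:,2]<.384)&(abs(P[:,0]-.615)<.03)&(abs(P[:,1]+.39)<.03);p=P[s]
    if len(p)>8:
        A=np.c_[2*p[:,:2],np.ones(len(p))];x=np.linalg.lstsq(A,(p[:,:2]**2).sum(1),rcond=None)[0]
        print(n,len(p),"circle",x[:2],np.sqrt(x[2]+x[:2]@x[:2]),p.min(0).round(3),p.max(0).round(3))
post=np.array([.613,-.390])
for A,n in((a,'top'),(q,'side')):
    s=(A[:,:2]-post)@u
    for t in np.arange(.24,.34,.005):
        k=(s>t)&(s<t+.005)
        if k.sum(): print(n,round(t+.0025,4),k.sum(),A[k,2].max().round(4),np.median(A[k,2]).round(4),A[k,2].min().round(4))
E
python3 - <<'E'
from h import *
import cv2
d=load("top0");f=d["frame"]
# head yaw from tray-independent bail/body edges : project fins in side view
S=load("side0");W=cloud(S);P=W[260:400,250:400].reshape(-1,3);C=S["frame"][260:400,250:400].reshape(-1,3).astype(int)
m=(abs(P[:,0]-.491)<.045)&(abs(P[:,1]-.096)<.045)
p=P[m&(P[:,2]>.015)&(P[:,2]<.05)];print("fin face",len(p),p.mean(0))
l=cv2.fitLine(p[:,:2].astype(np.float32),cv2.DIST_HUBER,0,.01,.01).ravel();print(np.degrees(np.arctan2(l[1],l[0])))
p=P[m&(P[:,2]>.09)&(P[:,2]<.118)];print("bail",len(p),p.mean(0));l=cv2.fitLine(p[:,:2].astype(np.float32),cv2.DIST_HUBER,0,.01,.01).ravel();print(np.degrees(np.arctan2(l[1],l[0])))
p=P[m&(P[:,2]>.155)];print("tab top",len(p),p.mean(0),p.min(0),p.max(0))
p=P[m&(P[:,2]>.12)&(P[:,2]<.15)];print("tab face",len(p),p.mean(0));l=cv2.fitLine(p[:,:2].astype(np.float32),cv2.DIST_HUBER,0,.01,.01).ravel();print(np.degrees(np.arctan2(l[1],l[0])))
E
```

```text
top line az 75.628204 [ 0.6593049  -0.20346937]
side line az 75.34978 lat off vs top -0.0016897993420631242
top 287 circle [ 0.61210545 -0.39177026] 0.010734469980880328 [ 0.599 -0.408  0.281] [ 0.626 -0.379  0.384]
side 590 circle [ 0.61626427 -0.39174874] 0.010697614139714753 [ 0.603 -0.409  0.28 ] [ 0.629 -0.377  0.384]
top 0.2425 10 0.2585 0.2534 0.2473
top 0.2475 9 0.2589 0.2549 0.2525
top 0.2525 9 0.2631 0.2595 0.2525
top 0.2575 10 0.269 0.2634 0.2543
top 0.2625 11 0.2732 0.2642 0.2582
top 0.2675 11 0.2691 0.2649 0.2587
top 0.2725 10 0.2652 0.2601 0.2558
top 0.2775 10 0.2664 0.2573 0.2544
top 0.2825 10 0.2602 0.2552 0.2505
top 0.2875 10 0.2554 0.2531 0.2476
top 0.2925 10 0.2607 0.2543 0.2444
top 0.2975 10 0.2666 0.2612 0.2558
top 0.3025 10 0.2764 0.27 0.2639
top 0.3075 10 0.2802 0.2769 0.267
top 0.3125 7 0.2805 0.2778 0.2743
side 0.2425 9 0.2503 0.2444 0.2398
side 0.2475 9 0.258 0.2509 0.2462
side 0.2525 7 0.2566 0.2547 0.2505
side 0.2575 8 0.263 0.2589 0.2535
side 0.2625 13 0.2682 0.2661 0.2558
side 0.2675 13 0.2662 0.2648 0.2606
side 0.2725 17 0.2651 0.2618 0.2586
side 0.2775 14 0.2621 0.259 0.2534
side 0.2825 19 0.2607 0.2562 0.2477
side 0.2875 13 0.2567 0.2541 0.2455
side 0.2925 6 0.2531 0.2504 0.2445
side 0.2975 16 0.2632 0.2529 0.245
side 0.3025 16 0.2722 0.2613 0.2518
side 0.3075 16 0.2783 0.2683 0.2598
side 0.3125 21 0.2793 0.2759 0.267
side 0.3175 2 0.2759 0.275 0.2741
fin face 365 [0.49065721 0.12191591 0.03345247]
6.0909724
bail 165 [0.49345419 0.09869    0.10543463]
5.6851354
tab top 166 [0.49309794 0.09871311 0.16124412] [0.48126032 0.08586834 0.15545385] [0.5052181  0.10726423 0.16438875]
tab face 170 [0.49244228 0.10498257 0.13539416]
5.1306295
```

{"op": "jog_arm", "data": {
  "steps": [
    {"dx": 0.7,"dy": -1.0,"dz": 0.1,"twist": -1},
    {"dx": 1.4,"dy": -2.0,"dz": 0.2,"twist": -2},
    {"dx": 2.1,"dy": -3.0,"dz": 0.3,"twist": -3},
    {"dx": 2.8,"dy": -4.0,"dz": 0.4,"twist": -4},
    {"dx": 3.5,"dy": -5.0,"dz": 0.5,"twist": -5}
  ],
  "gripper": 90,
  "newtons": 40
}}

```text
t: 0.78
tool_pos: [0.3647, 0.3395, 0.2558]
tool_rot: [-1.747, -2.61, 0.002]
contact_force: [1.1, 0.3, 0.2]
opening: 0.0555
```

{"op": "jog_arm", "data": {
  "steps": [
    {"dx": 0.5,"dy": -1.0,"dz": 0,"twist": -0.6},
    {"dx": 1.0,"dy": -2.0,"dz": -0.1,"twist": -1.2},
    {"dx": 1.6,"dy": -3.0,"dz": -0.2,"twist": -1.74},
    {"dx": 2.12,"dy": -4.05,"dz": -0.26,"twist": -1.74},
    {"dx": 2.12,"dy": -4.05,"dz": -0.26,"twist": -1.74}
  ]
}}

```text
t: 1.4
tool_pos: [0.4925, 0.0937, 0.2395]
tool_rot: [-2.125, -2.311, 0.003]
contact_force: [-0.2, 0.7, -0.2]
opening: 0.0551
```

```bash
cat > snap.py <<'E'
import sys,numpy as np,cv2
from station import ctrl
F=[]
for a in sys.argv[1:]:
    n=a.rstrip("0123456789");d=ctrl.get_image(n);np.savez(a+".npz",**d);cv2.imwrite(f"pics/{a}.png",d["frame"][:,:,::-1])
o=ctrl.get_obs()
r=o["tool_rot"];az=2*np.degrees(np.arctan2(r[1],r[0]))-90
print("t",round(o["t"],2),"pos",np.round(o["tool_pos"],4),"jaw az",round((az+90)%180-90,2),"F",np.round(o["contact_force"],2),"op",o["opening"],"q6",round(o["q"][5],2))
E
python3 snap.py wrist1
```

```text
t 1.45 pos [0.4933 0.0921 0.2393] jaw az 4.73 F [ 0.2  -0.75 -0.15] op 0.05519459673736635 q6 -0.05
```

View pics/wrist1.png

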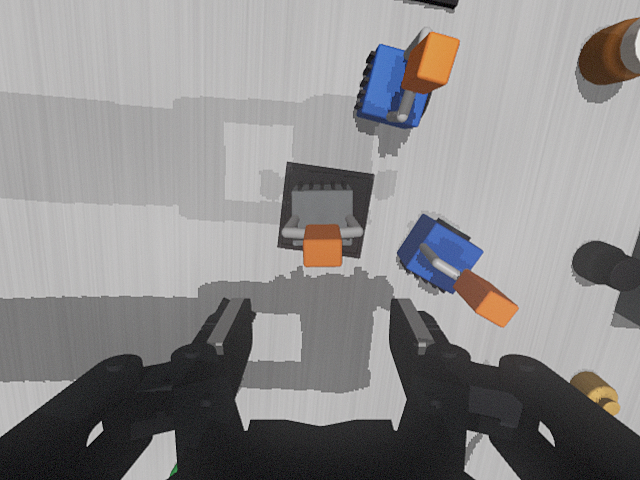

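The wrist view shows the orange tab at (323,245) and the bail bar running level from (287,230) to (358,230), so the jaws line up with the head. I'll compute the exact offset next.

Run:
```python
from h import *
d=load("wrist1");W=cloud(d);hsv=cv2.cvtColor(d["frame"],cv2.COLOR_RGB2HSV)
m=((hsv[...,0]<20)&(hsv[...,0]>4)&(hsv[...,1]>150)&(hsv[...,2]>80)).astype(np.uint8)
m[:, :260]=0;m[:,400:]=0;m[:150]=0
P=W[m>0];P=P[P[:,2]>.156];print(len(P),P.mean(0),P.min(0),P.max(0))
from math import *
c=(P.min(0)+P.max(0))/2;print(c)
r=cv2.minAreaRect((P[:,:2]*1000).astype(np.float32));print(r)
R=W.reshape(-1,3);b=R[(R[:,2]>.095)&(R[:,2]<.122)&(abs(R[:,0]-.492)<.04)&(abs(R[:,1]-.0965)<.02)]
l=cv2.fitLine(b[:,:2].astype(np.float32),cv2.DIST_HUBER,0,.01,.01).ravel();print("bail",len(b),b.mean(0),np.degrees(np.arctan2(l[1],l[0])))
```

```text
1085 [0.49347485 0.09892048 0.16282042] [0.48124303 0.08839945 0.15601293] [0.50548301 0.16216535 0.38235212]
[0.49336302 0.1252824  0.26918253]
((490.7114562988281, 125.68405151367188), (23.20985984802246, 73.24710083007812), 5.532764911651611)
bail 536 [0.49357258 0.09862582 0.1090233 ] 5.3184066
```

{"op": "jog_arm", "data": {
  "steps": [
    {"dx": 0,"dy": 0.09,"dz": 0,"twist": 0.05},
    {"dx": 0,"dy": 0.09,"dz": -0.4,"twist": 0.05},
    {"dx": 0,"dy": 0.09,"dz": -0.9,"twist": 0.05},
    {"dx": 0,"dy": 0.09,"dz": -1.3,"twist": 0.05},
    {"dx": 0,"dy": 0.09,"dz": -1.3,"twist": 0.05}
  ]
}}

```text
t: 2.08
tool_pos: [0.4911, 0.0989, 0.159]
tool_rot: [-2.113, -2.32, 0.01]
contact_force: [-0.6, -1.0, -1.0]
opening: 0.0552
```

```bash
python3 snap.py wrist2 side2
```

```text
t 2.17 pos [0.4933 0.0985 0.1621] jaw az 5.32 F [ 0.31 -0.86  0.5 ] op 0.055277191085530586 q6 -0.04
```

View pics/wrist2.png

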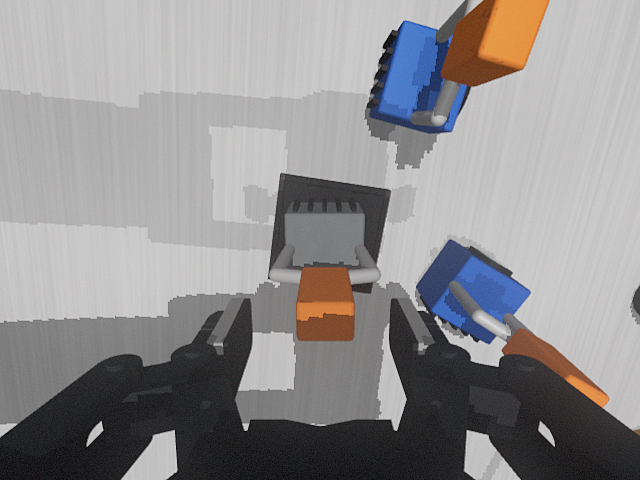

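View pics/side2.png

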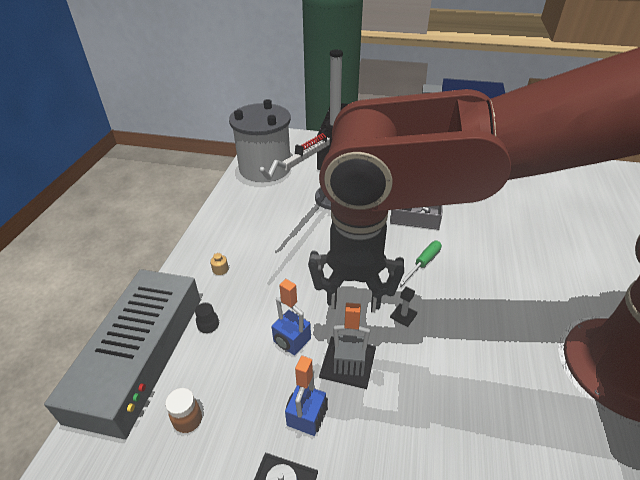

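Both fingers are clear. The tab at (326,310) is about 2 mm to the right of the jaw centre, so I'll descend with a small correction.

{"op": "jog_arm", "data": {
  "steps": [
    {"dx": 0.02,"dy": -0.01,"dz": -0.2},
    {"dx": 0.02,"dy": -0.01,"dz": -0.4},
    {"dx": 0.02,"dy": -0.01,"dz": -0.65},
    {"dx": 0.02,"dy": -0.01,"dz": -0.65},
    {"dx": 0.02,"dy": -0.01,"dz": -0.65}
  ]
}}

```text
validation failed for argument at $.st...
```

```bash
python3 snap.py wrist3
```

```text
t 2.23 pos [0.4938 0.0984 0.1628] jaw az 5.3 F [ 0.36 -0.42  0.6 ] op 0.05556561158131889 q6 -0.04
```

View pics/wrist3.png

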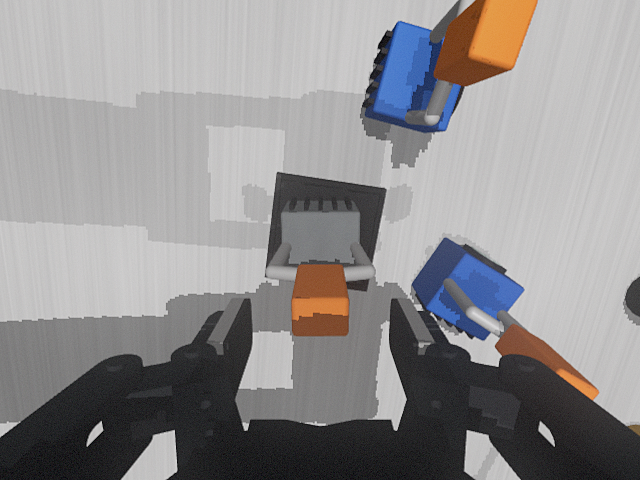

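The call was refused because it needs all four fields. Now that the arm has settled, the tab at (321,300) is centred, so I don't need the x correction.

{"op": "jog_arm", "data": {
  "steps": [
    {"dx": 0,"dy": -0.01,"dz": -0.2,"twist": 0},
    {"dx": 0,"dy": -0.01,"dz": -0.4,"twist": 0},
    {"dx": 0,"dy": -0.01,"dz": -0.65,"twist": 0},
    {"dx": 0,"dy": -0.01,"dz": -0.65,"twist": 0},
    {"dx": 0,"dy": -0.01,"dz": -0.65,"twist": 0}
  ]
}}

```text
t: 2.85
tool_pos: [0.4939, 0.0977, 0.1236]
tool_rot: [2.116, 2.321, -0.002]
contact_force: [-0.6, 0.3, 0.6]
opening: 0.0551
```

```bash
python3 snap.py wrist4 side4; python3 -c "
import cv2;a=cv2.imread('pics/side4.png')[240:400,260:440];cv2.imwrite('pics/side4c.png',cv2.resize(a,None,fx=4,fy=3.7))"
```

```text
t 2.95 pos [0.4943 0.0977 0.1243] jaw az 5.3 F [ 1.05 -0.39  0.91] op 0.05501875671066833 q6 -0.04
```

View pics/side4c.png

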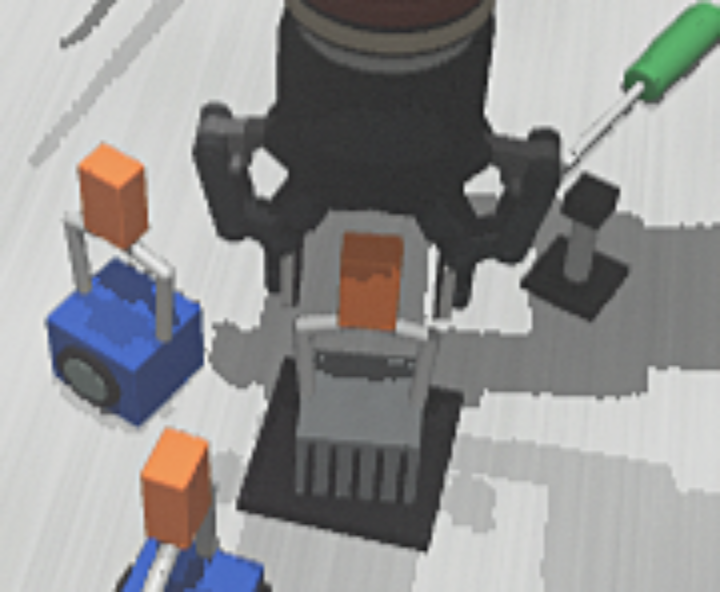

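View pics/wrist4.png

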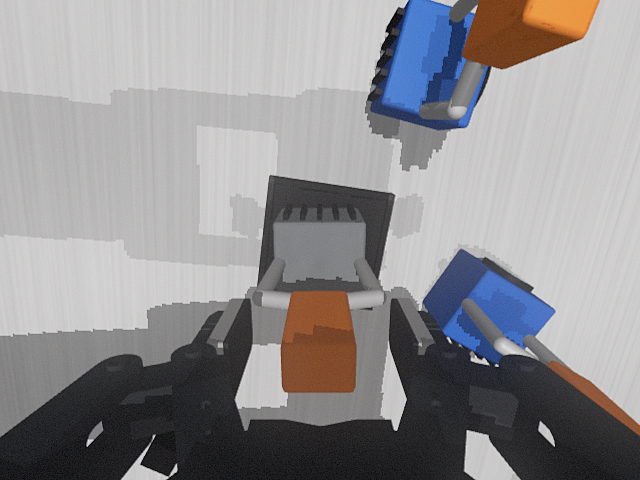

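The tab sits midway between the pads. I'll take a no-load force baseline before gripping.

```bash
cat > force.py <<'E'
import sys,numpy as np
from station import ctrl
n=int(sys.argv[1]);F=[];P=[];Q=[];M=[]
for i in range(n):
    ctrl.get_image("wrist");o=ctrl.get_obs();F.append(o["contact_force"]);P.append(o["tool_pos"]);M.append(o["wrist_torque"]);r=o["tool_rot"];Q.append((2*np.degrees(np.arctan2(r[1],r[0]))-90+90)%180-90)
F=np.array(F);P=np.array(P)
print("t",round(o["t"],2),"F",F.mean(0).round(3),"sd",F.std(0).round(2),"| Fz",F[:,2].round(2),"| P",P.mean(0).round(4),"sd",P.std(0).round(4),"M",np.mean(M,0).round(3),"az",np.round(np.mean(Q),2),"op",round(o["opening"],4))
E
python3 force.py 12
```

```text
t 3.55 F [-0.164  0.209  0.026] sd [0.66 0.38 0.58] | Fz [-1.33 -0.53  0.36  0.01  0.44  0.08  0.41  0.36  0.27  0.28  0.75 -0.79] | P [0.494  0.0977 0.124 ] sd [0.0002 0.     0.0002] M [ 0.007  0.003 -0.004] az 5.3 op 0.0553
```

{"op": "jog_arm", "data": {
  "steps": [
    {"dx": 0,"dy": 0,"dz": 0,"twist": 0},
    {"dx": 0,"dy": 0,"dz": 0,"twist": 0},
    {"dx": 0,"dy": 0,"dz": 0,"twist": 0},
    {"dx": 0,"dy": 0,"dz": 0,"twist": 0},
    {"dx": 0,"dy": 0,"dz": 0,"twist": 0}
  ],
  "gripper": 255,
  "newtons": 40
}}

```text
t: 4.18
tool_pos: [0.4938, 0.0977, 0.1238]
tool_rot: [2.115, 2.321, -0.002]
contact_force: [-1.3, -0.3, 1.8]
opening: 0.0234
```

```bash
python3 force.py 3
```

```text
t 4.33 F [-1.336  0.158  1.394] sd [0.13 0.25 0.14] | Fz [1.2  1.44 1.54] | P [0.4937 0.0977 0.1238] sd [0. 0. 0.] M [-0.031  0.268 -0.022] az 5.3 op 0.0239
```

{"op": "jog_arm", "data": {
  "steps": [
    {"dx": 0,"dy": 0,"dz": 0.1,"twist": 0},
    {"dx": 0,"dy": 0,"dz": 0.3,"twist": 0},
    {"dx": 0,"dy": 0,"dz": 0.6,"twist": 0},
    {"dx": 0,"dy": 0,"dz": 0.9,"twist": 0},
    {"dx": 0,"dy": 0,"dz": 1.2,"twist": 0}
  ]
}}

```text
t: 4.95
tool_pos: [0.4941, 0.0977, 0.1977]
tool_rot: [2.115, 2.32, -0.001]
contact_force: [-0.2, -0.2, -5.1]
opening: 0.0237
```

{"op": "jog_arm", "data": {
  "steps": [
    {"dx": 0,"dy": 0,"dz": 0.4,"twist": 0},
    {"dx": 0,"dy": 0,"dz": 0.8,"twist": 0},
    {"dx": 0,"dy": 0,"dz": 1.2,"twist": 0},
    {"dx": 0,"dy": 0,"dz": 1.6,"twist": 0},
    {"dx": 0,"dy": 0,"dz": 1.8,"twist": 0}
  ]
}}

```text
t: 5.58
tool_pos: [0.4947, 0.0978, 0.3085]
tool_rot: [2.113, 2.318, 0.003]
contact_force: [-0.6, 0.5, -5.7]
opening: 0.0236
```

```bash
python3 force.py 10; python3 snap.py side5
```

```text
t 6.08 F [ 0.058 -0.021 -4.582] sd [0.53 0.34 0.75] | Fz [-2.92 -4.31 -5.75 -4.45 -5.13 -4.71 -5.47 -4.01 -4.45 -4.63] | P [0.494  0.0977 0.3056] sd [0.0005 0.     0.0017] M [ 0.015  0.004 -0.009] az 5.3 op 0.0235
t 6.12 pos [0.4939 0.0978 0.3051] jaw az 5.31 F [ 0.2  -0.52 -3.56] op 0.02330753320896813 q6 -0.04
```

View pics/side5.png

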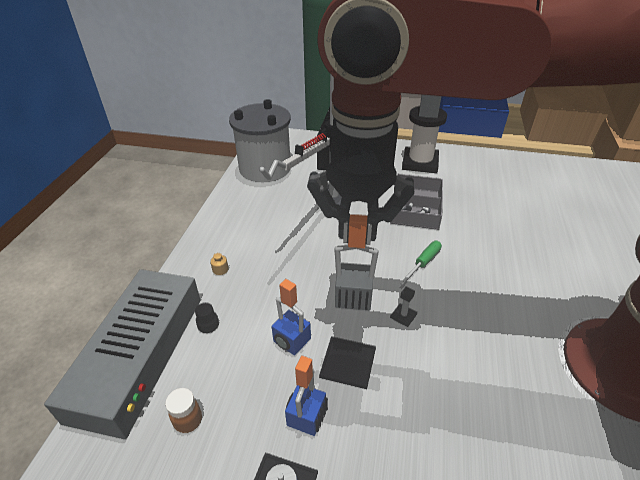

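Lifted cleanly, with a weight of about 4.6 N. Next I'll carry it to a point ahead of the hook tip and turn it to suit the arm.

{"op": "jog_arm", "data": {
  "steps": [
    {"dx": 0.3,"dy": -0.2,"dz": 0,"twist": -0.2},
    {"dx": 0.7,"dy": -0.5,"dz": 0,"twist": -0.5},
    {"dx": 1.1,"dy": -0.8,"dz": 0,"twist": -0.8},
    {"dx": 1.5,"dy": -1.1,"dz": 0,"twist": -1.1},
    {"dx": 1.9,"dy": -1.4,"dz": 0,"twist": -1.4}
  ]
}}

```text
t: 6.75
tool_pos: [0.6086, 0.0131, 0.3046]
tool_rot: [2.385, 2.044, -0.003]
contact_force: [-0.0, -0.8, -3.2]
opening: 0.0235
```

```bash
python3 force.py 1
```

```text
t 6.8 F [-1.421 -2.377 -5.373] sd [0. 0. 0.] | Fz [-5.37] | P [0.6109 0.0105 0.3042] sd [0. 0. 0.] M [-0.263 -0.186 -0.01 ] az -8.99 op 0.0235
```

{"op": "jog_arm", "data": {
  "steps": [
    {"dx": 0.4,"dy": -0.25,"dz": 0,"twist": -0.2},
    {"dx": 0.8,"dy": -0.5,"dz": -0.02,"twist": -0.4},
    {"dx": 1.2,"dy": -0.75,"dz": -0.04,"twist": -0.54},
    {"dx": 1.45,"dy": -0.9,"dz": -0.06,"twist": -0.54},
    {"dx": 1.51,"dy": -0.92,"dz": -0.06,"twist": -0.54}
  ]
}}

```text
t: 7.42
tool_pos: [0.7018, -0.0452, 0.2993]
tool_rot: [2.48, 1.923, -0.005]
contact_force: [0.3, -0.3, -5.2]
opening: 0.0233
```

```bash
python3 force.py 4; python3 snap.py side6 top6 wrist6; python3 -c "
import cv2
a=cv2.imread('pics/side6.png')[60:300,200:380];cv2.imwrite('pics/side6c.png',cv2.resize(a,None,fx=2.5,fy=2.5))
a=cv2.imread('pics/top6.png')[150:280,290:490];cv2.imwrite('pics/top6c.png',cv2.resize(a,None,fx=4,fy=4))"
```

```text
t 7.62 F [-0.218 -0.232 -5.325] sd [0.24 0.73 0.53] | Fz [-5.31 -4.94 -4.85 -6.19] | P [ 0.7014 -0.0445  0.3002] sd [0.0003 0.0003 0.0004] M [ 0.036 -0.009 -0.005] az -14.38 op 0.0233
t 7.78 pos [ 0.7012 -0.0442  0.301 ] jaw az -14.36 F [ 0.36  0.12 -4.74] op 0.02397059864252408 q6 0.08
```

View pics/side6c.png

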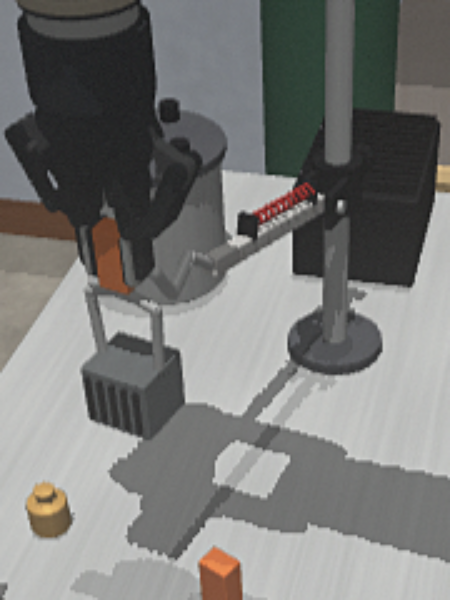

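View pics/top6c.png

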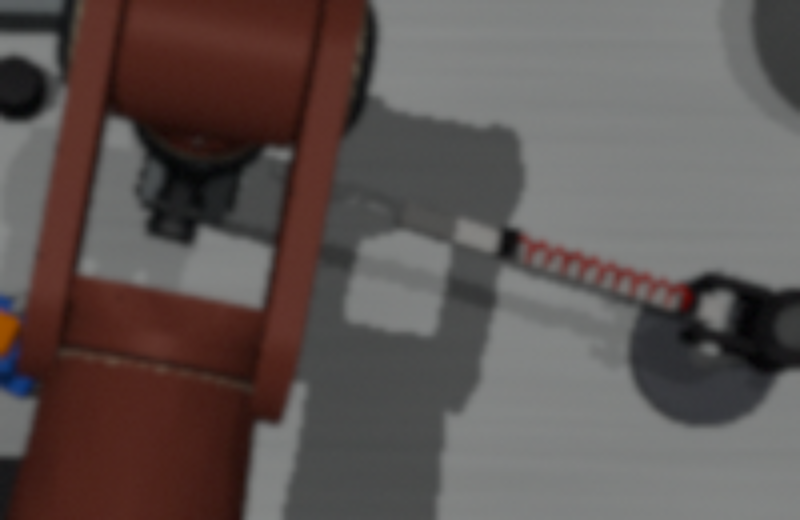

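View pics/wrist6.png

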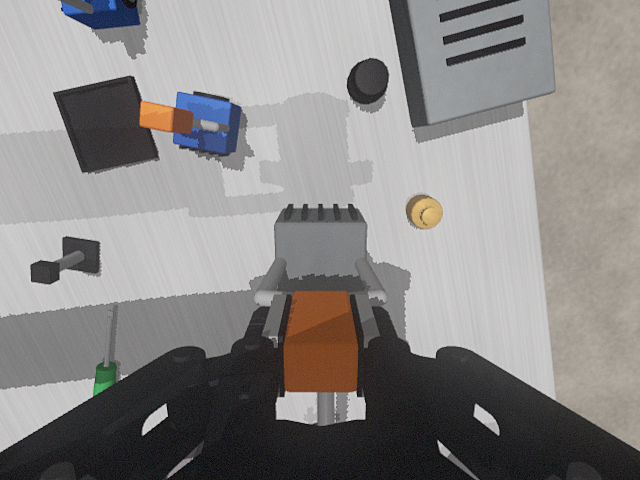

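The wrist view shows the hook tip at (325,405), nearly in line with the tab at (321,340). I'll check the heights and the lateral offset relative to each other in each camera.

Run:
```python
from h import *
u=np.array([.2487,.9686]);n=np.array([.9686,-.2487]);sd=np.array([.6855,-.108])
for c in ("side6","wrist6"):
    d=load(c);P=cloud(d).reshape(-1,3)
    s=(P[:,:2]-sd)@u;l=(P[:,:2]-sd)@n
    print(c)
    m=(abs(l)<.03)&(abs(s-.065)<.012)&(P[:,2]>.270)&(P[:,2]<.31);k=m
    if k.sum():print(" bail",k.sum(),"s",s[k].mean().round(4),"lat range",l[k].min().round(4),l[k].max().round(4),"z",np.percentile(P[k,2],[5,50,95]).round(4))
    for L in np.arange(-.024,.025,.006):
        k=m&(abs(l-L)<.003)&(P[:,2]<.3)
        if k.sum():print("   lat",L.round(3),k.sum(),P[k,2].max().round(4),np.median(P[k,2]).round(4),P[k,2].min().round(4))
    h=(abs(l)<.012)&(s>-.04)&(s<.035)&(P[:,2]>.235)&(P[:,2]<.29)
    print(" hook",h.sum(),"lat",np.median(l[h]).round(4),l[h].min().round(4),l[h].max().round(4),"smax",s[h].max().round(4),"z",P[h,2].min().round(4),P[h,2].max().round(4))
    for t in np.arange(-.035,.035,.005):
        k=h&(abs(s-t)<.0025)
        if k.sum():print("   s",t.round(3),k.sum(),P[k,2].max().round(4),np.median(P[k,2]).round(4),np.median(l[k]).round(4))
    b=(abs(l)<.04)&(abs(s-.065)<.04)&(P[:,2]>.17)&(P[:,2]<.24)
    if b.sum():print(" box",b.sum(),"lat",np.percentile(l[b],[1,99]).round(4),"ztop",np.percentile(P[b,2],98).round(4))
```

```text
side6
 bail 278 s 0.0702 lat range -0.0298 0.0288 z [0.274  0.2896 0.309 ]
   lat -0.024 22 0.2874 0.284 0.272
   lat -0.018 17 0.2893 0.2869 0.2816
   lat -0.012 26 0.2992 0.2904 0.2844
   lat -0.006 16 0.2997 0.2949 0.2845
   lat -0.0 11 0.299 0.2952 0.2883
   lat 0.006 15 0.2997 0.2958 0.2861
   lat 0.012 11 0.2995 0.288 0.2835
   lat 0.018 10 0.2881 0.2849 0.2823
   lat 0.024 30 0.2866 0.278 0.2705
 hook 179 lat -0.0003 -0.004 0.0076 smax 0.0237 z 0.2448 0.2806
   s -0.035 6 0.2635 0.2588 -0.0009
   s -0.03 8 0.267 0.2607 -0.0013
   s -0.025 14 0.2685 0.2662 0.0007
   s -0.02 20 0.2672 0.2629 0.0
   s -0.015 12 0.2634 0.2596 0.0003
   s -0.01 16 0.2625 0.2574 0.0003
   s -0.005 17 0.2577 0.2546 0.0004
   s 0.0 9 0.2548 0.2509 -0.0014
   s 0.005 12 0.2592 0.2485 -0.001
   s 0.01 15 0.2697 0.2579 -0.0012
   s 0.015 14 0.2728 0.265 -0.0014
   s 0.02 24 0.2806 0.2745 -0.0003
   s 0.025 5 0.2772 0.2751 0.0031
 box 1294 lat [-0.0283  0.0253] ztop 0.2344
wrist6
 bail 1994 s 0.0712 lat range -0.03 0.0297 z [0.274  0.2962 0.3092]
   lat -0.024 264 0.2881 0.2843 0.2701
   lat -0.018 46 0.2864 0.2845 0.2814
   lat -0.012 50 0.2997 0.2967 0.2846
   lat -0.006 73 0.3 0.2973 0.2944
   lat -0.0 73 0.3 0.2974 0.2941
   lat 0.006 71 0.2999 0.2975 0.2944
   lat 0.012 42 0.2996 0.2953 0.2839
   lat 0.018 48 0.2861 0.2846 0.2819
   lat 0.024 293 0.2875 0.2842 0.2702
 hook 550 lat 0.0027 -0.0023 0.0077 smax -0.0048 z 0.2519 0.265
   s -0.025 1 0.2589 0.2589 0.0077
   s -0.02 120 0.265 0.2624 0.0026
   s -0.015 192 0.2635 0.2601 0.0029
   s -0.01 175 0.2609 0.2572 0.0024
   s -0.005 62 0.2583 0.2559 0.003
 box 7262 lat [-0.0262  0.0257] ztop 0.2328
```

Clearances are about 6 mm above the lip and 8 mm below the V. I'll move in slowly along the arm.

{"op": "jog_arm", "data": {
  "steps": [
    {"dx": -0.02,"dy": -0.1,"dz": 0,"twist": 0},
    {"dx": -0.05,"dy": -0.22,"dz": 0,"twist": 0},
    {"dx": -0.08,"dy": -0.34,"dz": 0,"twist": 0},
    {"dx": -0.1,"dy": -0.46,"dz": 0,"twist": 0},
    {"dx": -0.13,"dy": -0.55,"dz": 0,"twist": 0}
  ]
}}

```text
t: 8.4
tool_pos: [0.6933, -0.078, 0.3009]
tool_rot: [2.478, 1.923, -0.003]
contact_force: [-0.6, 0.9, -4.3]
opening: 0.0233
```

```bash
python3 force.py 2; python3 snap.py side7; python3 -c "
import cv2
a=cv2.imread('pics/side7.png')[60:280,200:360];cv2.imwrite('pics/side7c.png',cv2.resize(a,None,fx=2.7,fy=2.7))"
```

```text
t 8.5 F [-0.052 -0.521 -4.776] sd [0.74 0.24 0.15] | Fz [-4.63 -4.92] | P [ 0.6931 -0.0783  0.3009] sd [0.0001 0.0003 0.    ] M [0.015 0.023 0.013] az -14.42 op 0.0233
t 8.55 pos [ 0.6933 -0.0776  0.301 ] jaw az -14.39 F [ 0.58  0.59 -3.92] op 0.02383873351704488 q6 0.03
```

View pics/side7c.png

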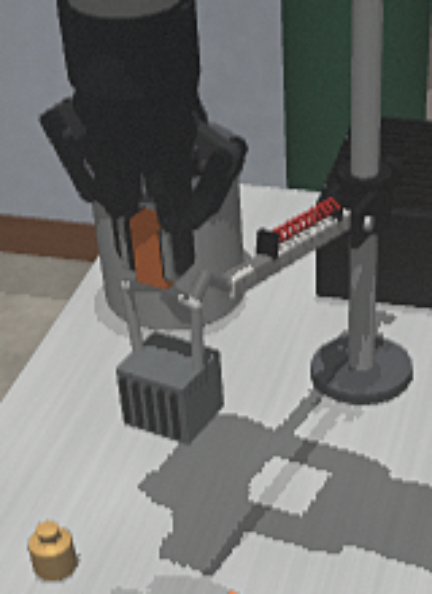

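No contact so far. On to the point above the saddle.

{"op": "jog_arm", "data": {
  "steps": [
    {"dx": -0.03,"dy": -0.12,"dz": 0,"twist": 0},
    {"dx": -0.06,"dy": -0.24,"dz": 0,"twist": 0},
    {"dx": -0.08,"dy": -0.36,"dz": 0,"twist": 0},
    {"dx": -0.11,"dy": -0.48,"dz": 0,"twist": 0},
    {"dx": -0.115,"dy": -0.52,"dz": 0,"twist": 0}
  ]
}}

```text
t: 9.18
tool_pos: [0.6863, -0.1095, 0.301]
tool_rot: [2.479, 1.922, -0.002]
contact_force: [0.0, 0.1, -5.2]
opening: 0.0239
```

```bash
python3 force.py 12; python3 snap.py side8 wrist8; python3 -c "
import cv2
a=cv2.imread('pics/side8.png')[60:280,200:360];cv2.imwrite('pics/side8c.png',cv2.resize(a,None,fx=2.7,fy=2.7))"
```

```text
t 9.78 F [-0.116  0.172 -4.825] sd [0.72 0.36 0.55] | Fz [-4.13 -5.32 -5.37 -3.9  -4.59 -4.87 -5.79 -5.01 -5.43 -4.6  -4.37 -4.51] | P [ 0.6864 -0.1087  0.301 ] sd [0.     0.0003 0.    ] M [ 0.018  0.01  -0.005] az -14.39 op 0.0238
t 9.88 pos [ 0.6864 -0.1087  0.301 ] jaw az -14.39 F [-0.59 -0.14 -5.13] op 0.023494947250493396 q6 -0.01
```

View pics/side8c.png

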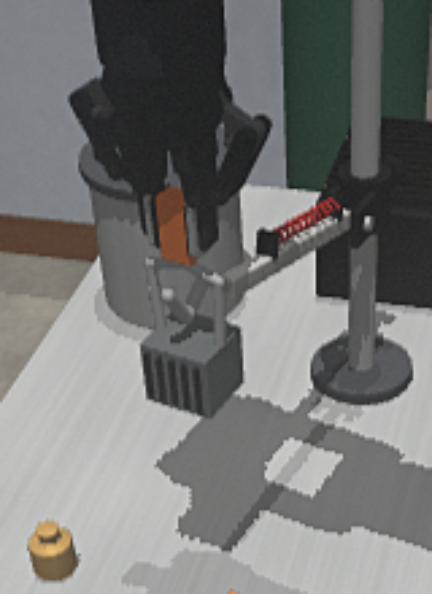

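View pics/wrist8.png

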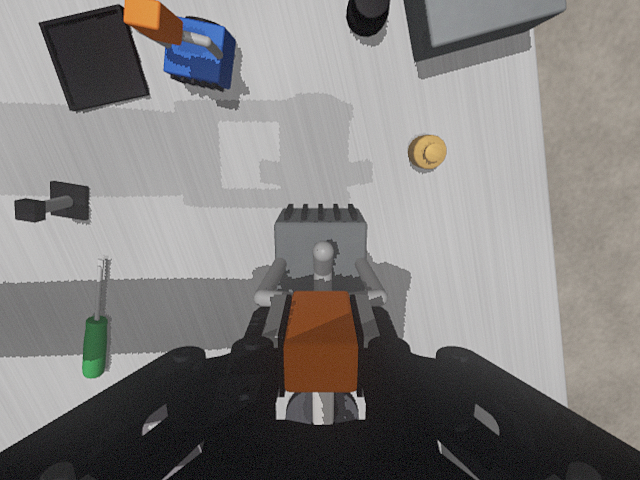

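The hook tip at (323,250) is centred inside the bail. I'll lower towards the V, stopping short of contact.

{"op": "jog_arm", "data": {
  "steps": [
    {"dx": 0,"dy": 0,"dz": -0.08,"twist": 0},
    {"dx": 0,"dy": 0,"dz": -0.17,"twist": 0},
    {"dx": 0,"dy": 0,"dz": -0.26,"twist": 0},
    {"dx": 0,"dy": 0,"dz": -0.35,"twist": 0},
    {"dx": 0,"dy": 0,"dz": -0.38,"twist": 0}
  ]
}}

```text
t: 10.5
tool_pos: [0.6862, -0.1087, 0.2773]
tool_rot: [2.479, 1.923, -0.004]
contact_force: [-0.6, 0.3, -5.6]
opening: 0.0234
```

```bash
python3 force.py 8; python3 snap.py side9; python3 -c "
import cv2
a=cv2.imread('pics/side9.png')[100:240,220:340];cv2.imwrite('pics/side9c.png',cv2.resize(a,None,fx=4,fy=4))"
```

```text
t 10.9 F [-0.106 -0.02  -4.931] sd [0.51 0.34 0.44] | Fz [-5.24 -5.45 -4.38 -4.75 -4.79 -4.46 -4.72 -5.66] | P [ 0.6865 -0.1087  0.2782] sd [0.0001 0.     0.0004] M [ 0.02   0.015 -0.01 ] az -14.39 op 0.0235
t 10.95 pos [ 0.6865 -0.1087  0.2785] jaw az -14.39 F [-0.02  0.22 -3.76] op 0.023582982440012425 q6 -0.01
```

View pics/side9c.png

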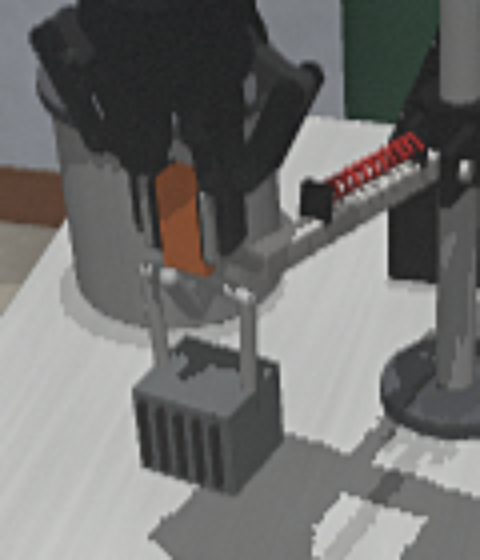

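Still free at 4.8 N, so I expect about 70 mm of sink. I'll lower at 20 mm/s now.

{"op": "jog_arm", "data": {
  "steps": [
    {"dx": 0,"dy": 0,"dz": -0.03,"twist": 0},
    {"dx": 0,"dy": 0,"dz": -0.06,"twist": 0},
    {"dx": 0,"dy": 0,"dz": -0.09,"twist": 0},
    {"dx": 0,"dy": 0,"dz": -0.12,"twist": 0},
    {"dx": 0,"dy": 0,"dz": -0.12,"twist": 0}
  ]
}}

```text
t: 11.58
tool_pos: [0.6866, -0.1091, 0.2715]
tool_rot: [2.478, 1.922, -0.002]
contact_force: [-0.2, -2.2, -3.2]
opening: 0.0237
```

```bash
python3 force.py 6
```

```text
t 11.88 F [-0.215 -1.632 -3.125] sd [0.48 0.57 0.54] | Fz [-2.52 -3.22 -2.86 -3.34 -4.15 -2.66] | P [ 0.6866 -0.1091  0.2716] sd [0. 0. 0.] M [-0.325  0.082  0.   ] az -14.4 op 0.0233
```

The bail touches the outer flank first (Fy −1.6), so I'll shift about 1.5 mm toward the post.

{"op": "jog_arm", "data": {
  "steps": [
    {"dx": -0.003,"dy": -0.012,"dz": 0,"twist": 0},
    {"dx": -0.006,"dy": -0.025,"dz": 0,"twist": 0},
    {"dx": -0.006,"dy": -0.025,"dz": 0,"twist": 0}
  ]
}}

```text
t: 12.25
tool_pos: [0.6861, -0.1102, 0.271]
tool_rot: [2.478, 1.923, -0.002]
contact_force: [-0.4, -0.4, -3.6]
opening: 0.0232
```

```bash
python3 force.py 6
```

```text
t 12.55 F [-0.261  0.046 -4.716] sd [0.69 0.7  0.4 ] | Fz [-4.96 -4.58 -3.95 -5.13 -4.66 -5.03] | P [ 0.6861 -0.1103  0.2711] sd [0.     0.     0.0001] M [-0.01   0.011 -0.032] az -14.39 op 0.023
```

{"op": "jog_arm", "data": {
  "steps": [
    {"dx": 0,"dy": -0.005,"dz": -0.02,"twist": 0},
    {"dx": 0,"dy": -0.005,"dz": -0.04,"twist": 0},
    {"dx": 0,"dy": -0.005,"dz": -0.06,"twist": 0},
    {"dx": 0,"dy": -0.005,"dz": -0.06,"twist": 0}
  ]
}}

```text
t: 13.05
tool_pos: [0.6864, -0.1101, 0.2679]
tool_rot: [2.478, 1.923, -0.0]
contact_force: [0.4, 2.7, -0.8]
opening: 0.0235
```

```bash
python3 force.py 5
```

```text
t 13.3 F [ 0.325  3.996 -1.227] sd [0.66 0.18 0.64] | Fz [-2.12 -1.02 -1.11 -1.67 -0.22] | P [ 0.6864 -0.1101  0.2679] sd [0. 0. 0.] M [ 0.704 -0.112  0.003] az -14.37 op 0.0234
```

{"op": "jog_arm", "data": {
  "steps": [
    {"dx": 0.002,"dy": 0.008,"dz": 0,"twist": 0},
    {"dx": 0.004,"dy": 0.016,"dz": 0,"twist": 0},
    {"dx": 0.004,"dy": 0.016,"dz": 0,"twist": 0}
  ]
}}

```text
t: 13.68
tool_pos: [0.6865, -0.1098, 0.2677]
tool_rot: [2.478, 1.922, -0.002]
contact_force: [0.6, -0.3, -2.6]
opening: 0.0235
```

```bash
python3 force.py 5
```

```text
t 13.93 F [-0.163  0.164 -2.159] sd [0.51 0.46 0.69] | Fz [-3.11 -1.55 -2.22 -1.26 -2.66] | P [ 0.6865 -0.1097  0.2678] sd [0.     0.0001 0.    ] M [-0.027 -0.009  0.012] az -14.39 op 0.0236
```

Seated and balanced along the arm. From here I'll sink along the arc at 20 mm/s.

{"op": "jog_arm", "data": {
  "steps": [
    {"dx": 0.002,"dy": 0.008,"dz": -0.04,"twist": 0},
    {"dx": 0.004,"dy": 0.016,"dz": -0.08,"twist": 0},
    {"dx": 0.006,"dy": 0.024,"dz": -0.12,"twist": 0},
    {"dx": 0.008,"dy": 0.031,"dz": -0.16,"twist": 0},
    {"dx": 0.01,"dy": 0.038,"dz": -0.2,"twist": 0}
  ]
}}

```text
t: 14.55
tool_pos: [0.6872, -0.1072, 0.2557]
tool_rot: [2.478, 1.922, -0.001]
contact_force: [-0.1, 1.1, -1.4]
opening: 0.0236
```

```bash
python3 force.py 6
```

```text
t 14.85 F [ 0.539  0.643 -2.096] sd [0.48 0.58 0.53] | Fz [-3.09 -1.81 -2.16 -1.35 -2.26 -1.91] | P [ 0.6872 -0.1072  0.2557] sd [0.     0.0001 0.0003] M [ 0.16  -0.158 -0.004] az -14.38 op 0.0233
```

{"op": "jog_arm", "data": {
  "steps": [
    {"dx": 0.003,"dy": 0.01,"dz": -0.04,"twist": 0},
    {"dx": 0.005,"dy": 0.016,"dz": -0.08,"twist": 0},
    {"dx": 0.007,"dy": 0.022,"dz": -0.12,"twist": 0},
    {"dx": 0.008,"dy": 0.028,"dz": -0.16,"twist": 0},
    {"dx": 0.01,"dy": 0.034,"dz": -0.2,"twist": 0}
  ]
}}

```text
t: 15.48
tool_pos: [0.6878, -0.1053, 0.2439]
tool_rot: [2.478, 1.922, -0.001]
contact_force: [0.8, 1.1, -0.6]
opening: 0.0235
```

```bash
python3 force.py 6; python3 snap.py side10; python3 -c "
import cv2
a=cv2.imread('pics/side10.png')[100:240,220:340];cv2.imwrite('pics/side10c.png',cv2.resize(a,None,fx=4,fy=4))"
```

```text
t 15.78 F [ 1.257  0.363 -1.679] sd [0.64 0.35 0.28] | Fz [-1.81 -1.94 -1.49 -1.17 -1.72 -1.95] | P [ 0.6878 -0.1053  0.2438] sd [0.     0.     0.0003] M [ 0.066 -0.175 -0.004] az -14.39 op 0.0238
t 15.82 pos [ 0.6878 -0.1053  0.2441] jaw az -14.39 F [ 1.21  0.48 -0.83] op 0.023733445680122808 q6 -0.01
```

View pics/side10c.png

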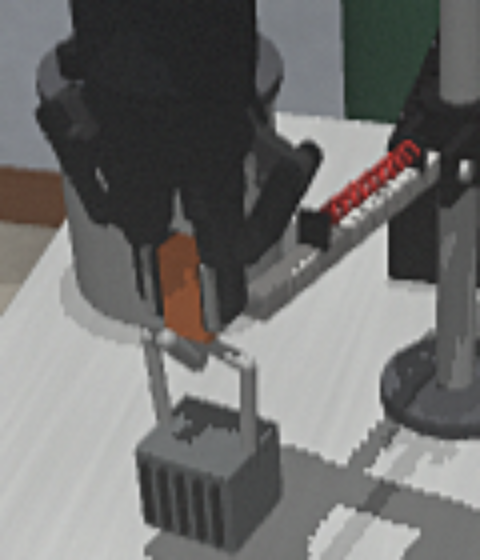

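{"op": "jog_arm", "data": {
  "steps": [
    {"dx": 0.006,"dy": 0.006,"dz": -0.04,"twist": 0},
    {"dx": 0.01,"dy": 0.01,"dz": -0.08,"twist": 0},
    {"dx": 0.012,"dy": 0.014,"dz": -0.12,"twist": 0},
    {"dx": 0.014,"dy": 0.018,"dz": -0.16,"twist": 0},
    {"dx": 0.015,"dy": 0.02,"dz": -0.2,"twist": 0}
  ]
}}

```text
t: 16.45
tool_pos: [0.6886, -0.1039, 0.2319]
tool_rot: [2.478, 1.923, -0.001]
contact_force: [-1.2, 2.2, -0.7]
opening: 0.0235
```

```bash
python3 force.py 6
```

```text
t 16.75 F [-0.295  2.288 -0.813] sd [0.75 0.57 0.37] | Fz [-1.29 -0.12 -0.97 -1.   -0.62 -0.88] | P [ 0.6886 -0.1039  0.2318] sd [0.     0.     0.0003] M [ 0.354  0.096 -0.013] az -14.38 op 0.0236
```

{"op": "jog_arm", "data": {
  "steps": [
    {"dx": 0.003,"dy": 0.01,"dz": 0,"twist": 0},
    {"dx": 0.003,"dy": 0.012,"dz": -0.04,"twist": 0},
    {"dx": 0.003,"dy": 0.014,"dz": -0.08,"twist": 0},
    {"dx": 0.004,"dy": 0.016,"dz": -0.12,"twist": 0},
    {"dx": 0.004,"dy": 0.018,"dz": -0.16,"twist": 0}
  ]
}}

```text
t: 17.38
tool_pos: [0.6891, -0.1028, 0.2225]
tool_rot: [2.478, 1.922, -0.0]
contact_force: [1.3, 2.0, -0.4]
opening: 0.0237
```

```bash
python3 force.py 8
```

```text
t 17.77 F [ 1.582  1.484 -0.225] sd [0.52 0.29 0.35] | Fz [-0.29  0.01 -0.35  0.44 -0.56 -0.08 -0.18 -0.78] | P [ 0.6891 -0.1028  0.2226] sd [0.     0.     0.0003] M [ 0.293 -0.325  0.016] az -14.38 op 0.0236
```

The push along and across the arm distorts the reading, so I'll relieve it before measuring.

{"op": "jog_arm", "data": {
  "steps": [
    {"dx": 0.004,"dy": 0.004,"dz": 0,"twist": 0},
    {"dx": 0.008,"dy": 0.007,"dz": 0,"twist": 0},
    {"dx": 0.008,"dy": 0.007,"dz": 0,"twist": 0}
  ]
}}

```text
t: 18.15
tool_pos: [0.6892, -0.1027, 0.2226]
tool_rot: [2.478, 1.922, -0.002]
contact_force: [-0.5, 0.2, -1.3]
opening: 0.0238
```

```bash
python3 force.py 10
```

```text
t 18.65 F [-1.108 -0.215 -0.927] sd [0.71 0.6  0.58] | Fz [-0.63  0.   -1.21  0.09 -1.17 -1.09 -1.32 -1.83 -1.35 -0.77] | P [ 0.6892 -0.1026  0.2226] sd [0. 0. 0.] M [-0.102  0.232 -0.008] az -14.39 op 0.0236
```

{"op": "jog_arm", "data": {
  "steps": [
    {"dx": -0.002,"dy": 0,"dz": -0.04,"twist": 0},
    {"dx": -0.003,"dy": 0,"dz": -0.08,"twist": 0},
    {"dx": -0.003,"dy": 0.001,"dz": -0.12,"twist": 0},
    {"dx": -0.003,"dy": 0.002,"dz": -0.16,"twist": 0},
    {"dx": -0.003,"dy": 0.003,"dz": -0.2,"twist": 0}
  ]
}}

```text
t: 19.27
tool_pos: [0.6893, -0.1023, 0.2106]
tool_rot: [2.478, 1.922, -0.001]
contact_force: [0.1, 0.5, 0.1]
opening: 0.0235
```

```bash
python3 force.py 12
```

```text
t 19.88 F [ 0.969  1.254 -0.181] sd [0.42 0.38 0.54] | Fz [-1.21 -0.54  0.36  0.16 -0.84  0.03  0.71  0.12 -0.58  0.1   0.15 -0.62] | P [ 0.6893 -0.1023  0.2107] sd [0.     0.     0.0002] M [ 0.201 -0.18   0.012] az -14.38 op 0.0232
```

{"op": "jog_arm", "data": {
  "steps": [
    {"dx": 0.003,"dy": 0.003,"dz": 0,"twist": 0},
    {"dx": 0.005,"dy": 0.005,"dz": 0,"twist": 0},
    {"dx": 0.005,"dy": 0.005,"dz": 0,"twist": 0}
  ]
}}

```text
t: 20.25
tool_pos: [0.6893, -0.1022, 0.2107]
tool_rot: [2.478, 1.922, -0.002]
contact_force: [-0.1, -0.7, -0.0]
opening: 0.0237
```

```bash
python3 force.py 24; python3 snap.py side11; python3 -c "
import cv2
a=cv2.imread('pics/side11.png')[110:270,220:380];cv2.imwrite('pics/side11c.png',cv2.resize(a,None,fx=3.7,fy=3.7))"
```

```text
t 21.45 F [-1.171 -0.808 -0.276] sd [0.77 0.76 0.41] | Fz [-1.2  -0.08 -0.44 -0.61 -0.93  0.32 -0.27 -0.37  0.06 -0.05 -0.3   0.63
 -0.05 -0.54 -0.38 -0.05  0.08 -0.94 -0.6  -0.22 -0.01 -0.51 -0.41  0.25] | P [ 0.6894 -0.1021  0.2107] sd [0. 0. 0.] M [-0.135  0.221 -0.008] az -14.39 op 0.0232
t 21.5 pos [ 0.6895 -0.1021  0.2108] jaw az -14.39 F [-2.12 -1.18 -0.87] op 0.023769167760413212 q6 -0.0
```

View pics/side11c.png

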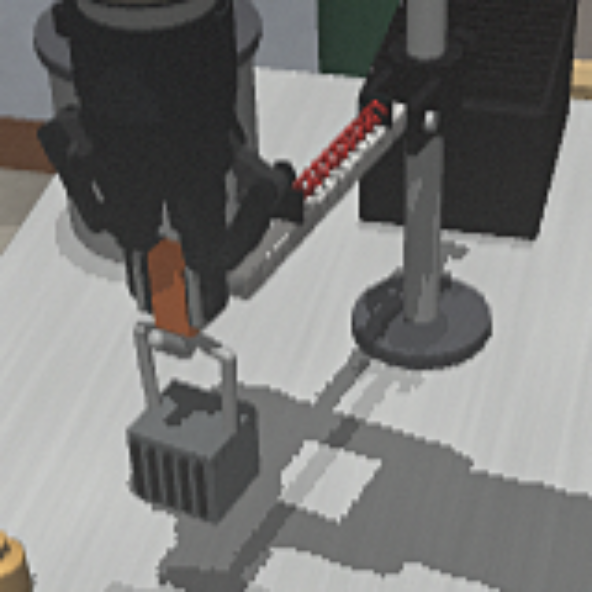

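{"op": "jog_arm", "data": {
  "steps": [
    {"dx": -0.002,"dy": -0.001,"dz": -0.03,"twist": 0},
    {"dx": -0.003,"dy": -0.002,"dz": -0.06,"twist": 0},
    {"dx": -0.003,"dy": -0.003,"dz": -0.09,"twist": 0},
    {"dx": -0.003,"dy": -0.003,"dz": -0.12,"twist": 0},
    {"dx": -0.003,"dy": -0.003,"dz": -0.12,"twist": 0}
  ]
}}

```text
t: 22.12
tool_pos: [0.6894, -0.1022, 0.2034]
tool_rot: [2.478, 1.922, -0.001]
contact_force: [-0.2, -0.5, 0.2]
opening: 0.0238
```

```bash
python3 force.py 30
```

```text
t 23.62 F [0.324 0.379 0.065] sd [0.83 0.6  0.49] | Fz [-0.2   0.33  0.69  0.3   0.1  -0.1  -0.15  0.17 -0.17  0.6   0.22 -0.28
 -0.15 -0.52  0.6   0.52 -0.48  1.02  0.67  0.2  -0.08  0.42  0.73  0.46
 -0.2  -0.46 -0.37 -0.84  0.02 -1.1 ] | P [ 0.6894 -0.1022  0.2036] sd [0. 0. 0.] M [ 0.059 -0.021  0.008] az -14.38 op 0.0233
```

Fz is +0.07 ± 0.09 N and the side forces are small, which agrees with the extrapolation, so this is balance. I'll ease the grip, then open a little.

{"op": "jog_arm", "data": {
  "steps": [
    {"dx": 0,"dy": 0,"dz": 0,"twist": 0},
    {"dx": 0,"dy": 0,"dz": 0,"twist": 0}
  ],
  "newtons": 20,
  "gripper": 255
}}

```text
t: 23.88
tool_pos: [0.6894, -0.1022, 0.2036]
tool_rot: [2.478, 1.922, -0.001]
contact_force: [0.4, 1.1, 0.3]
opening: 0.0233
```

```bash
python3 force.py 12
```

```text
t 24.48 F [ 0.908  0.767 -0.098] sd [0.4  0.33 0.47] | Fz [-0.08 -0.25 -0.43 -0.45  0.04 -0.27  0.64  0.19 -0.55 -0.61  0.99 -0.41] | P [ 0.6894 -0.1022  0.2036] sd [0. 0. 0.] M [ 0.13  -0.133  0.012] az -14.38 op 0.0235
```

{"op": "jog_arm", "data": {
  "steps": [
    {"dx": 0,"dy": 0,"dz": 0,"twist": 0},
    {"dx": 0,"dy": 0,"dz": 0,"twist": 0},
    {"dx": 0,"dy": 0,"dz": 0,"twist": 0}
  ],
  "gripper": 165
}}

```text
t: 24.85
tool_pos: [0.6892, -0.1023, 0.2035]
tool_rot: [2.478, 1.922, -0.001]
contact_force: [-0.1, -0.2, 0.1]
opening: 0.0299
```

```bash
python3 force.py 3; python3 snap.py side12 wrist12; python3 -c "
import cv2
a=cv2.imread('pics/side12.png')[110:270,220:380];cv2.imwrite('pics/side12c.png',cv2.resize(a,None,fx=3.7,fy=3.7))"
```

```text
t 25.0 F [-0.032 -0.101 -0.51 ] sd [0.45 0.24 0.15] | Fz [-0.39 -0.72 -0.43] | P [ 0.6893 -0.1023  0.2036] sd [0. 0. 0.] M [ 0.014  0.005 -0.025] az -14.39 op 0.0302
t 25.1 pos [ 0.6893 -0.1023  0.2036] jaw az -14.39 F [ 0.46  0.05 -0.45] op 0.029795946303179013 q6 -0.0
```

View pics/side12c.png

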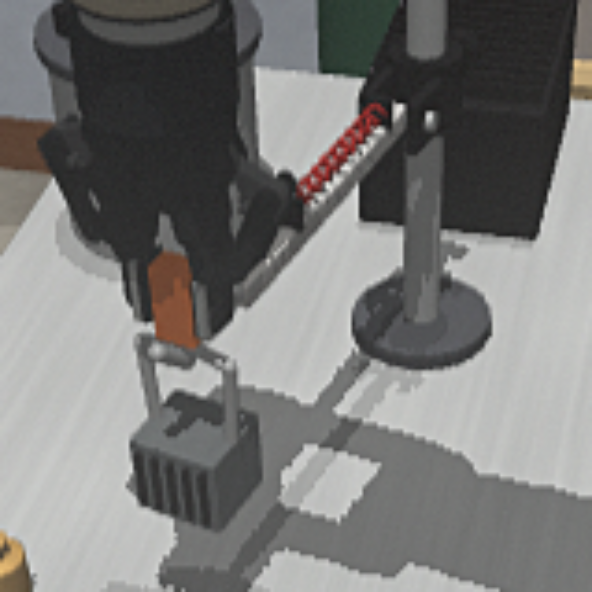

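View pics/wrist12.png

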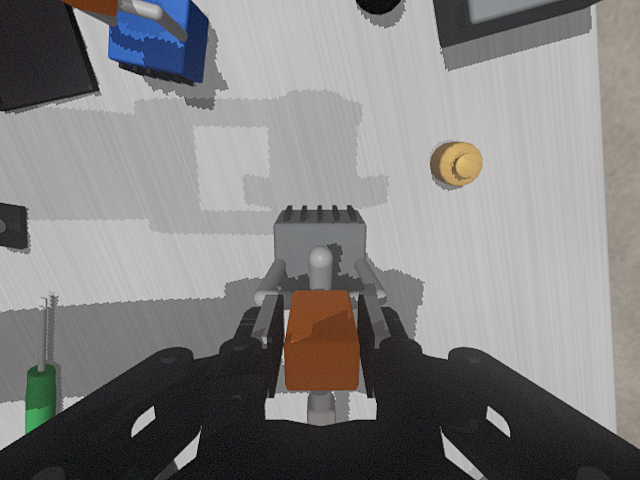

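The head hangs in the V and hasn't moved. I'll open wider, wait, and then retreat straight up.

{"op": "jog_arm", "data": {
  "steps": [
    {"dx": 0,"dy": 0,"dz": 0,"twist": 0},
    {"dx": 0,"dy": 0,"dz": 0,"twist": 0},
    {"dx": 0,"dy": 0,"dz": 0,"twist": 0},
    {"dx": 0,"dy": 0,"dz": 0,"twist": 0}
  ],
  "gripper": 110
}}

```text
t: 25.6
tool_pos: [0.6894, -0.1022, 0.2036]
tool_rot: [2.478, 1.922, -0.001]
contact_force: [-1.1, 0.3, 0.5]
opening: 0.0484
```

```bash
python3 snap.py wrist13
```

```text
t 25.65 pos [ 0.6894 -0.1022  0.2036] jaw az -14.39 F [-0.56  0.13 -0.21] op 0.048791631036434205 q6 -0.0
```

View pics/wrist13.png

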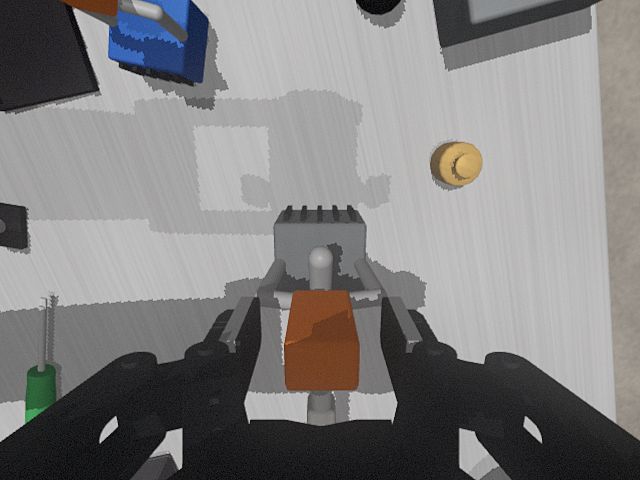

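The fingers are clear on both sides, so I'll retreat upward.

{"op": "jog_arm", "data": {
  "steps": [
    {"dx": 0,"dy": 0,"dz": 0.15,"twist": 0},
    {"dx": 0,"dy": 0,"dz": 0.35,"twist": 0},
    {"dx": 0,"dy": 0,"dz": 0.6,"twist": 0},
    {"dx": 0,"dy": 0,"dz": 0.9,"twist": 0},
    {"dx": 0,"dy": 0,"dz": 1.2,"twist": 0}
  ]
}}

```text
t: 26.28
tool_pos: [0.6896, -0.1023, 0.2776]
tool_rot: [2.477, 1.922, 0.0]
contact_force: [0.3, 0.0, -0.1]
opening: 0.0485
```

{"op": "jog_arm", "data": {
  "steps": [
    {"dx": 0,"dy": 0,"dz": 0.4,"twist": 0},
    {"dx": 0,"dy": 0,"dz": 0.8,"twist": 0},
    {"dx": 0,"dy": 0,"dz": 1.2,"twist": 0},
    {"dx": 0,"dy": 0,"dz": 1.5,"twist": 0},
    {"dx": 0,"dy": 0,"dz": 1.6,"twist": 0}
  ]
}}

```text
t: 26.9
tool_pos: [0.6899, -0.1024, 0.3759]
tool_rot: [2.475, 1.92, 0.003]
contact_force: [0.5, 0.2, 0.2]
opening: 0.0487
```

```bash
python3 snap.py side14 wrist14; python3 snap.py side15;sleep 0; python3 force.py 10; python3 snap.py side16
python3 - <<'E'
from h import *
for c in ("side12","side14","side15","side16"):
    d=load(c);P=cloud(d);f=d["frame"];hsv=cv2.cvtColor(f,cv2.COLOR_RGB2HSV)
    m=(hsv[...,0]<20)&(hsv[...,0]>4)&(hsv[...,1]>150)&(abs(P[...,0]-.69)<.04)&(abs(P[...,1]+.1)<.04)
    q=P[m];px=np.argwhere(m);print(c,len(q),q.mean(0).round(4),q[:,2].min().round(4),q[:,2].max().round(4),px[:,0].min(),px[:,0].max())
E
```

```text
t 27.0 pos [ 0.6897 -0.1023  0.3743] jaw az -14.38 F [0.51 0.65 0.46] op 0.048661164339451564 q6 -0.0
t 27.05 pos [ 0.6895 -0.1022  0.3731] jaw az -14.39 F [ 0.11 -0.54  0.47] op 0.048383469247787615 q6 -0.0
t 27.55 F [-0.06  -0.004 -0.265] sd [0.46 0.29 0.58] | Fz [-0.78  0.22 -0.06 -0.71 -0.13  0.59 -0.84  0.64 -1.08 -0.5 ] | P [ 0.6894 -0.1022  0.3726] sd [0.0001 0.     0.0005] M [-0.003 -0.017  0.009] az -14.38 op 0.0489
t 27.6 pos [ 0.6895 -0.1023  0.3735] jaw az -14.38 F [1.   0.48 0.91] op 0.04860670061342478 q6 -0.0
side12 44 [ 0.6885 -0.0943  0.2156] 0.1977 0.2439 179 203
side14 122 [ 0.6897 -0.0992  0.2321] 0.1968 0.2446 178 203
side15 125 [ 0.6895 -0.0992  0.2318] 0.1982 0.2445 178 203
side16 121 [ 0.6891 -0.0993  0.2324] 0.1984 0.2441 178 203
```

View pics/side16.png

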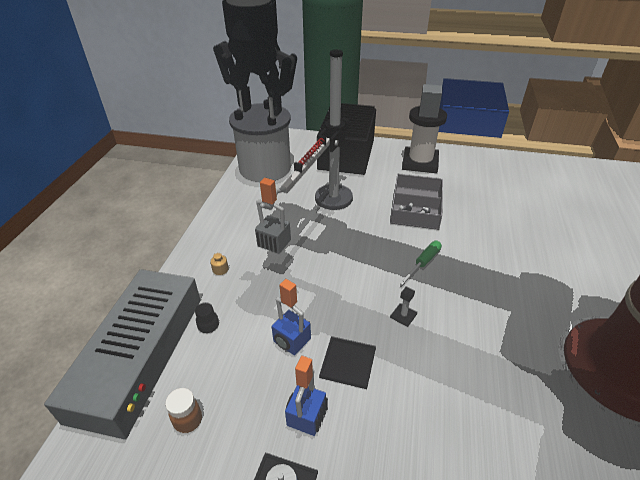

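View pics/wrist14.png

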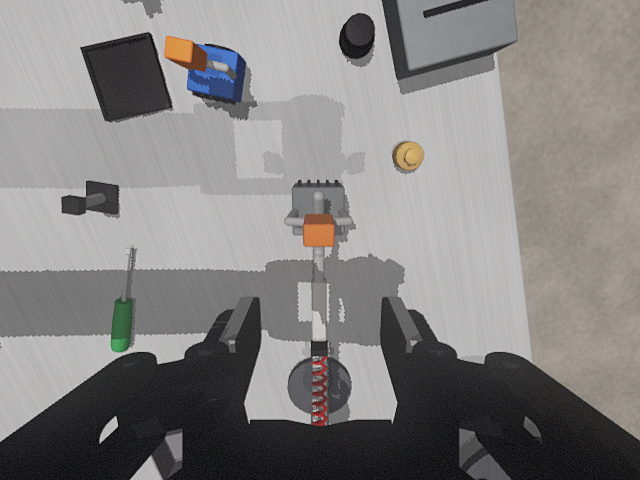

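The head hangs still and upright, with the tab top at z 0.244 in every frame since release and the gripper well clear. I'll hand in the job.

```bash
python3 -c "
from station import ctrl
print(ctrl.finish_job())"
```

```text
the job is handed in; nothing more can be done
None
```

The grey camera head now hangs by its bail in the arm's hook, and I handed the job in at about 27.6 s; no verdict was reported.

- **Pick-up and hooking:** I gripped the head by its orange tab, and it weighed about 4.8 N in the air. I passed the bail over the hook's tip and lowered it into the V.
- **Sinking:** I let the arm sink about 67 mm, at 20 mm/s or a little under. I stopped when the vertical force in the hand averaged about zero (+0.07 N, then −0.10 N, each ±0.1 N or a little more).
- **Release:** I eased the grip, opened a little, checked, opened wider and moved straight up.

**Last checks:** From the partly open grip to the last frame before hand-in, the tab's top stayed at z ≈ 0.244 m, within 1 mm. The head looked upright, and the other objects looked undisturbed by eye.

**What disagreed:**
- **First contact:** the bail touched one flank of the V and then the other while seating, with up to about 4 N along the arm. I corrected sideways each time.
- **Sideways forces:** 1–2 N appeared along and across the arm during the descent. Just before release about 0.9 N across and 0.8 N along remained.
- **Vertical force:** two readings at one height partway down differed by 0.7 N. I relied on the later, longer averages.
- **Refused call:** one move call was refused for a missing field, and nothing moved.

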